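# Slide the work lamp out onto its bracket arm and switch it on

### The arm

A 7-joint arm with a two-finger parallel gripper is mounted at the origin on the work surface. World frame = base frame: x ahead of the robot, y to its left, z up, the work surface at z = 0. Lengths are in m, angles in rad, forces in N, time in s.
With the tool pointing down it reaches from about 0.425 to 0.925 m from the base axis. Payload 6.8 kg.
Tool frame: the origin (TCP) lies at the very end of the fingers, on their centre line; the grasp point (between the pads) lies 19 mm behind it; z points along the fingers, y is the direction in which the jaws open and shut (so a half turn about z gives the same grasp; the last joint's range is limited). The gripper opens to 85 mm and grips with 20 to 120 N. Pads are 22 mm wide; open, the fingers measure 114 mm over their backs; the gripper's body (76 mm by 85 mm) begins 54 mm behind the grasp point. The pads swing forward as they close: fully open they stand 13 mm farther back than shut.
Start: joints at [-1.289, 0.477, 0.022, 1.555, -0.011, 1.109, -0.083], TCP at [0.257, 0.624, 0.231] pointing down, gripper open.
Joint ranges: [-2.96, 2.96], [-0.34, 2.1], [-1.41, 1.46], [0.24, 2.44], [-1.37, 4.51], [0.17, 1.92], [-2.96, 2.96]. Speed limits (rad/s): [2.39, 2.39, 3.14, 3.14, 3.14, 3.14, 3.14].

### API

Orientations are given as a rotation vector (axis times angle).
In Python, from bench import monitor, viewer, job gives the robot as it stands. The module is installed in compiled form; this text tells all that it offers.
- The arm moves only by the tool drive_tool, never from a script. Its argument "commands" is a list of rows, each an object with "linear": the shift along the tool's x, y, z in m, a list of three; "dr": the turn, a rotation vector about the tool's x, y, z in degrees, a list of three; "jaw": the closure, from 0 (fully open) to 1 (shut). A call has 1 to 8 rows; each row shifts and turns the pose as measured when the row begins, along the tool's axes as they then stand; what a row does not reach is not made up. A row lasts 1/8 s, in which the tool goes at most 62.5 mm and 10.7 degrees, less where a joint would pass 70% of its speed; a pose out of reach is approached as far as the arm can. A call is refused whole if a number of a shift passes 0.0625 or a number of a turn 10.7, either way. A call with a gripper value outside its range is refused whole. The fingers move at their own pace and stop on an object; "force" is the grip in N (left out, the last holds). Time passes only in rows, so rows that do not move let the fingers close. It gives the time, the measured TCP pose, the force and the opening at its end, in the units of the state.
- monitor.get_obs(): the state, without advancing time (a new reading comes with each control period).
- viewer.grab_frame(name): name is "scene" or "top" or "wrist"; returns the picture (400x640x3 uint8, red, green, blue); there is no depth.
- viewer.calibration(name): a dict with "K" (3x3 intrinsics, pixels), "k1" (the pictures are not rectified: a ray, as slopes to the right and down, at radius r is drawn at 1 + k1 r^2 times it, then the intrinsics apply), "R" (3x3) and "t" (3): a world point X has camera coordinates R X + t. Camera axes: x right, y down, z forward; pixel columns grow to the right and rows downward; lengths in m; the calibration is good to about 2 mm. A picture is of the moment at which its call begins: read the wrist's pose just before it. calibration takes no time and is no camera call; for the wrist camera it gives the pose at the moment of the call.
- job.hand_in(): hands the job in, once; it reports no verdict.
The state is a dict: "clock": time; "joints": joint angles; "qvel": joint speeds; "tau": joint torques, N m; "tcp_pos": TCP position; "orientation": TCP orientation; "contact_force": force on the tool from outside, world axes, zero at the start; "moment": the same for the moment, N m; "grip_width": finger opening in m.
Only numpy, scipy, OpenCV 4.12 (cv2) and the standard library are available. Lean on these libraries where they do the work, as an engineer would, in place of code of your own. Each camera call takes 0.05 s, during which the arm holds its last target.

### The job

Slide the grey work lamp off the shelf plank and out along the narrow bracket arm until its front rests flat against the steel stop at the arm's end, centred on the arm. Then, with the stop holding the lamp, press the round switch button on its back all the way in and let it spring out again. Leave the lamp standing there, level, and do not disturb the other things.

Things in the scene. Friction and masses are not known exactly. Their poses are not given: they have to be found in the camera images.
- bracket: fixed cedar plank on risers, with a narrow arm and an end stop. Origin on the table under the plank's middle; x runs along the arm to the stop, y across, z up. Plank and arm tops are flush, 75 mm above the table. Plank: x -100 to +100, y -145 to +145 mm. Arm: x +100 to +225 mm, 50 mm wide, centred on y = 0, open air on both sides.
- stop_face (a point): point on the arm's top, on its centre line, at the foot of the stop's near face (x = +225 mm in the bracket's frame); axes as the bracket's. The stop is a steel plate across the arm, 90 mm wide (y), 12 mm thick, standing 25 mm above the arm's top.
- lamp: loose grey plastic box-shaped work lamp, 110 long (x), 104 wide (y), 50 mm high, about 0.45 kg; slides on the wood with some 2 to 7 N. Origin: centre of the underside; x points out of its front, the end with the white lens; the back face is at x = -55 mm. Starts on the plank, front roughly to the stop, up to 20 degrees askew and 30 mm off the arm's line.
- lamp_front (a point): middle of the lower edge of the lamp's front face (x = +55 mm in the lamp's frame, underside level).
- switch_top (a point): centre of the outer face of the round black switch button (26 mm across, centre 27 mm above the lamp's underside) on the middle of the lamp's back face; it stands out 9 mm from the back face and is pressed along the lamp's +x.
- switch (a joint): travel of the switch button, 0 = out, 0.006 m = fully in; springs back; needs about 2 N to start moving and 8 N to be fully in, more than the lamp's grip on the wood may bear, so the lamp must rest against the stop.
- canister: bystander: round aluminium canister, 55 mm across, 63 mm high, upright on the table beside the arm; origin at the centre of its underside.
- funnel: bystander: orange plastic funnel, mouth down on the table on the other side of the arm, 88 mm across, 68 mm high; origin at the centre of its mouth.
- clip: bystander: green garden clip, 20 x 50 x 12 mm, lying on the plank near one corner (about x +80, y -112 mm in the bracket's frame); origin at the centre of its underside.
- spanner: bystander: steel adjustable spanner, 200 x 45 x 12 mm, lying flat on the table to the side, past the stop; origin under the middle of its length.
- pot: bystander: terracotta pot, 100 mm across, 85 mm high, on the table; origin at the centre of its underside.
- screwjar: bystander: glass jar, 64 mm across, 85 mm high, on the table; origin at the centre of its underside.
Mind the look-alikes: they are no part of the job. Of the things shaped like the lamp, the grey one is meant.

How it is judged:
By the outcome, as a careful person would: the job done as asked, in the order asked, and still so for the second after the job is handed in, with the robot touching nothing.
It also fails if it takes over 64 s, if anything falls off the work surface, if the arm or the gripper's body presses on something with over 40 N, if the wrist force passes 120 N, or if a joint passes its speed limit or range.

## Working session

There is one attempt and no reset: what is moved stays moved. The work goes in short steps, Python scripts to look and compute and a tool call to move; the robot and the scene stay as the last step left them, time stands still between calls to the robot, and variables do not carry over. Pictures are saved under pics/ and viewed, and the job is handed in when it is done.

Besides the shell and the picture viewer there is one more tool, called by a JSON object that holds its "op" and its "data", one argument or row to a line. drive_tool: Moves the arm, as the interface text tells. Its arguments: {"type":"object","properties":{"commands":{"type":"array"},"force":{"type":"number"}},"required":["commands"]}

```bash
mkdir -p pics; python3 - <<'E'
from bench import monitor, viewer, job
import cv2
print(monitor.get_obs())
for n in ["scene","top"]:
    im=viewer.grab_frame(n); cv2.imwrite(f"pics/{n}0.png",im[:,:,::-1]); print(n,viewer.calibration(n))
E
```

```text
{'clock': 0.0, 'joints': array([-1.28912985,  0.47777888,  0.02236275,  1.55643919, -0.01147784,
        1.10927075, -0.08307732]), 'qvel': array([ 0.0006991 , -0.00020824, -0.00087607,  0.00021673,  0.00074155,
       -0.0004795 , -0.00196947]), 'tau': array([-1.27893032e-03, -5.96455586e+01,  1.60751291e+00, -2.81197983e+01,
        1.23906977e-02,  9.46240383e-03,  1.61713587e-05]), 'tcp_pos': array([0.25629478, 0.62382918, 0.23034556]), 'orientation': array([-6.08287776e-01, -3.08195252e+00,  2.76160770e-03]), 'contact_force': array([-1.09642775,  0.17169753,  0.48418564]), 'moment': array([ 0.00656764, -0.02449897, -0.02081769]), 'grip_width': 0.08557730839941326}
scene {'K': array([[480.76642809,   0.        , 320.62623029],
       [  0.        , 480.76642809, 201.32263533],
       [  0.        ,   0.        ,   1.        ]]), 'k1': -0.09048580753689738, 'R': array([[-6.64317655e-01,  7.47450326e-01,  2.50152965e-04],
       [ 5.33595180e-01,  4.74482142e-01, -7.00102050e-01],
       [-5.23410199e-01, -4.64956672e-01, -7.14042755e-01]]), 't': array([ 0.39149501, -0.2224355 ,  1.4127831 ])}
top {'K': array([[493.69330753,   0.        , 313.16552844],
       [  0.        , 493.69330753, 199.51458292],
       [  0.        ,   0.        ,   1.        ]]), 'k1': -0.018336222155531393, 'R': array([[-0.11749639, -0.99307095, -0.0021634 ],
       [-0.97113595,  0.11535595, -0.20877734],
       [ 0.20758027, -0.02242962, -0.97796081]]), 't': array([0.02913543, 0.58812203, 1.35751014])}
```

View pics/scene0.png

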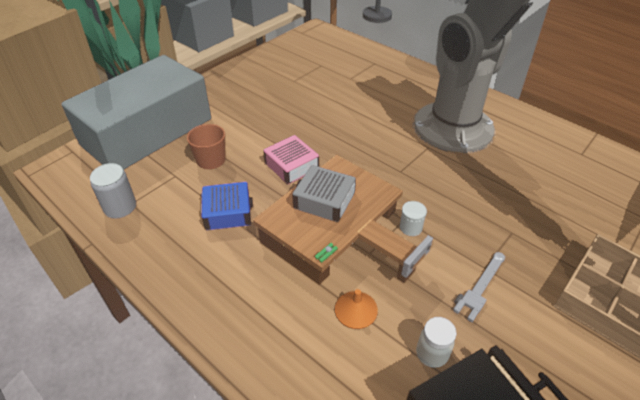

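View pics/top0.png

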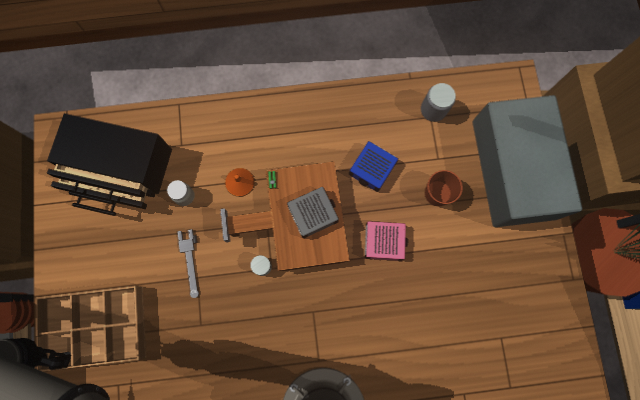

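The lamp candidates in the top view are grey on the plank (312,212), blue on the table (374,165) and pink on the table (386,240). I choose the grey one and check it in a close crop.

```bash
cat > h.py <<'E'
import numpy as np, cv2
from scipy.spatial.transform import Rotation as Rn
def px2w(c,uv,z):
    K=np.array(c['K']);k=c['k1'];R=np.array(c['R']);t=np.array(c['t'])
    out=[]
    for u,v in np.atleast_2d(uv):
        d=np.array([(u-K[0,2])/K[0,0],(v-K[1,2])/K[1,1]]);s=d.copy()
        for _ in range(20): s=d/(1+k*(s@s))
        r=R.T@np.array([s[0],s[1],1]); o=-R.T@t
        out.append(o+r*(z-o[2])/r[2])
    return np.array(out)
def w2px(c,X):
    K=np.array(c['K']);R=np.array(c['R']);t=np.array(c['t'])
    p=np.atleast_2d(X)@R.T+t; s=p[:,:2]/p[:,2:]; s=s*(1+c['k1']*(s**2).sum(1))[:,None]
    return s*[K[0,0],K[1,1]]+[K[0,2],K[1,2]]
E
python3 - <<'E'
import cv2
im=cv2.imread("pics/top0.png");c=im[150:290,200:360];cv2.imwrite("pics/topc.png",cv2.resize(c,None,fx=4.2,fy=4.2,interpolation=cv2.INTER_CUBIC))
im=cv2.imread("pics/scene0.png");c=im[130:300,240:450];cv2.imwrite("pics/scenec.png",cv2.resize(c,None,fx=3.5,fy=3.5,interpolation=cv2.INTER_CUBIC))
E
```

```text
(no output)
```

View pics/topc.png

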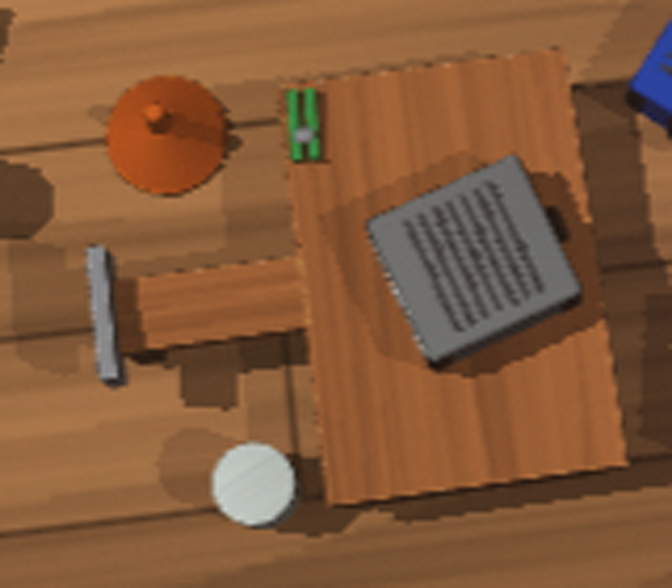

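View pics/scenec.png

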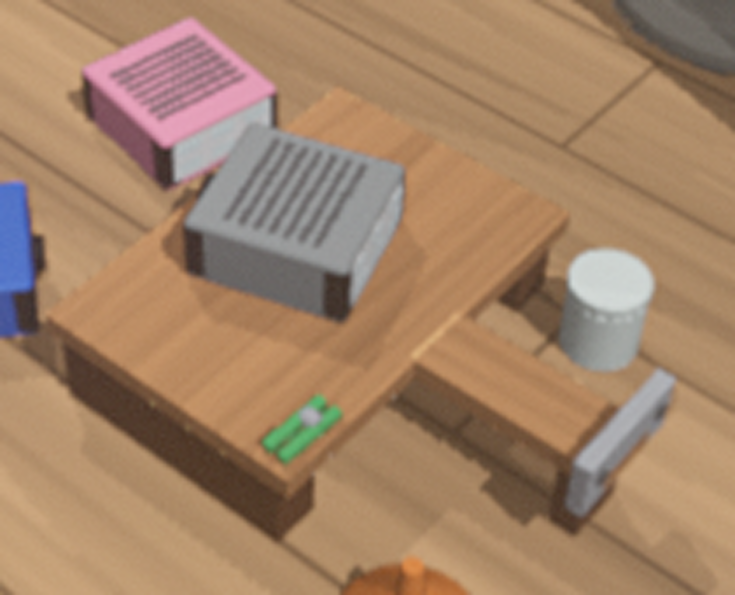

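```bash
cat >> h.py <<'E'
def fit(c,uv,z,local):
    P=px2w(c,uv,z)[:,:2]; L=np.array(local); 
    a=P-P.mean(0); b=L-L.mean(0)
    th=np.arctan2((b[:,0]*a[:,1]-b[:,1]*a[:,0]).sum(),(b*a).sum())
    R=np.array([[np.cos(th),-np.sin(th)],[np.sin(th),np.cos(th)]])
    t=P.mean(0)-R@L.mean(0)
    return t,th,(P-L@R.T-t)
E
python3 - <<'E'
from h import *; from bench import viewer
c=viewer.calibration("top")
cr=lambda a:np.array(a)/4.2+[200-.4,150-.4]
print([np.round(x,4) for x in fit(c,cr([(281,86),(565,50),(628,465),(328,503)]),.075,[(.1,-.145),(-.1,-.145),(-.1,.145),(.1,.145)])])
print([np.round(x,4) for x in fit(c,cr([(368,222),(517,156),(580,293),(433,362)]),.125,[(.055,-.052),(-.055,-.052),(-.055,.052),(.055,.052)])])
print('stop top',px2w(c,cr([(88,246),(107,246),(125,380),(104,384)]),.1))
c2=viewer.calibration("scene"); s=lambda a:np.array(a)/3.5+[240-.4,130-.4]
print([np.round(x,4) for x in fit(c2,s([(290,490),(50,320),(335,92),(568,217)]),.075,[(.1,-.145),(-.1,-.145),(-.1,.145),(.1,.145)])])
print([np.round(x,4) for x in fit(c2,s([(342,276),(187,225),(256,124),(403,170)]),.125,[(.055,-.052),(-.055,-.052),(-.055,.052),(.055,.052)])])
print('can',px2w(c,cr([(254,484)]),.063),'fun',px2w(c,cr([(157,115)]),.068))
E
```

```text
[array([ 0.5445, -0.017 ]), np.float64(1.5837), array([[-0.0013, -0.0013],
       [-0.0014,  0.0016],
       [ 0.0008,  0.    ],
       [ 0.0019, -0.0004]])]
[array([ 0.5426, -0.0335]), np.float64(1.8835), array([[-0.0008, -0.002 ],
       [-0.0022,  0.0006],
       [ 0.0013,  0.0032],
       [ 0.0017, -0.0018]])]
stop top [[0.58537169 0.2200147  0.1       ]
 [0.58388279 0.20746314 0.1       ]
 [0.49328595 0.20295992 0.1       ]
 [0.49227502 0.21685646 0.1       ]]
[array([ 0.5454, -0.0113]), np.float64(1.599), array([[ 0.0004, -0.0003],
       [-0.0034,  0.0015],
       [ 0.0014,  0.0003],
       [ 0.0016, -0.0016]])]
[array([ 0.5435, -0.0296]), np.float64(1.872), array([[ 0.0002, -0.0026],
       [-0.0022,  0.0031],
       [-0.0006,  0.0024],
       [ 0.0026, -0.0029]])]
can [[0.41926666 0.12911273 0.063     ]] fun [[0.67843438 0.17092725 0.068     ]]
```

{"op": "drive_tool", "data": {
  "commands": [
    {"linear":[0,0,0],"dr":[0,0,9.5],"jaw":0},
    {"linear":[0,0,0],"dr":[0,0,9.5],"jaw":0},
    {"linear":[0,0,0],"dr":[0,0,9.5],"jaw":0},
    {"linear":[0,0,0],"dr":[0,0,9.5],"jaw":0},
    {"linear":[0,0,0],"dr":[0,0,9.5],"jaw":0},
    {"linear":[0,0,0],"dr":[0,0,9.5],"jaw":0},
    {"linear":[0,0,0],"dr":[0,0,9.5],"jaw":0}
  ]
}}

```text
clock: 0.98
tcp_pos: [0.2554, 0.6213, 0.2262]
orientation: [2.238, 2.199, -0.014]
contact_force: [-0.4, 0.5, 0.2]
grip_width: 0.0853
```

{"op": "drive_tool", "data": {
  "commands": [
    {"linear":[-0.05,0.02,-0.01],"dr":[0,0,0],"jaw":0},
    {"linear":[-0.05,0.02,-0.01],"dr":[0,0,0],"jaw":0},
    {"linear":[-0.05,0.02,-0.01],"dr":[0,0,0],"jaw":0},
    {"linear":[-0.05,0.02,-0.01],"dr":[0,0,0],"jaw":0},
    {"linear":[-0.05,0.02,0],"dr":[0,0,0],"jaw":0},
    {"linear":[-0.05,0.02,0],"dr":[0,0,0],"jaw":0},
    {"linear":[-0.05,0.02,0],"dr":[0,0,0],"jaw":0},
    {"linear":[-0.05,0.02,0],"dr":[0,0,0],"jaw":0}
  ]
}}

```text
clock: 1.98
tcp_pos: [0.4095, 0.2099, 0.2677]
orientation: [2.229, 2.207, -0.019]
contact_force: [0.6, -0.7, 0.7]
grip_width: 0.0852
```

```bash
cat > st.py <<'E'
from h import *
from bench import monitor
def st():
    o=monitor.get_obs(); R=Rn.from_rotvec(o['orientation']).as_matrix()
    print('t',round(o['clock'],2),'p',o['tcp_pos'].round(4),'xang',np.degrees(np.arctan2(R[1,0],R[0,0])).round(2),'z',R[:,2].round(3),'F',o['contact_force'].round(1),'w',round(o['grip_width'],4),'q',o['joints'].round(2))
if __name__=='__main__': st()
E
python3 st.py
```

```text
t 1.98 p [0.4095 0.2099 0.2677] xang 89.43 z [-0.005 -0.012 -1.   ] F [ 0.6 -0.7  0.7] w 0.0852 q [-1.08  0.08  0.5   2.02 -0.03  1.06 -0.58]
```

{"op": "drive_tool", "data": {
  "commands": [
    {"linear":[-0.05,0.045,-0.03],"dr":[0,0,0.5],"jaw":0},
    {"linear":[-0.05,0.045,-0.03],"dr":[0,0,0.5],"jaw":0},
    {"linear":[-0.05,0.04,-0.03],"dr":[0,0,0],"jaw":0},
    {"linear":[0,0,0],"dr":[0,0,0],"jaw":0}
  ]
}}

```text
clock: 2.48
tcp_pos: [0.5199, 0.0724, 0.3467]
orientation: [2.256, 2.179, -0.022]
contact_force: [-0.8, 1.2, -0.2]
grip_width: 0.0851
```

```bash
python3 st.py; python3 - <<'E'
from bench import viewer; import cv2
print(viewer.calibration("wrist"))
im=viewer.grab_frame("wrist"); cv2.imwrite("pics/w1.png",im[:,:,::-1])
E
```

```text
t 2.48 p [0.5199 0.0724 0.3467] xang 88.02 z [-0.006 -0.013 -1.   ] F [-0.8  1.2 -0.2] w 0.0851 q [-0.84  0.14  0.66  1.79 -0.08  1.25 -0.2 ]
{'K': array([[303.42226699,   0.        , 321.86962368],
       [  0.        , 303.42226699, 205.42118717],
       [  0.        ,   0.        ,   1.        ]]), 'k1': -0.0024033852668276347, 'R': array([[ 0.99940031, -0.03402285, -0.00643942],
       [-0.03042549, -0.9516086 ,  0.30580282],
       [-0.01653209, -0.30542351, -0.95207309]]), 't': array([-0.51470336,  0.00891161,  0.52002625])}
```

View pics/w1.png

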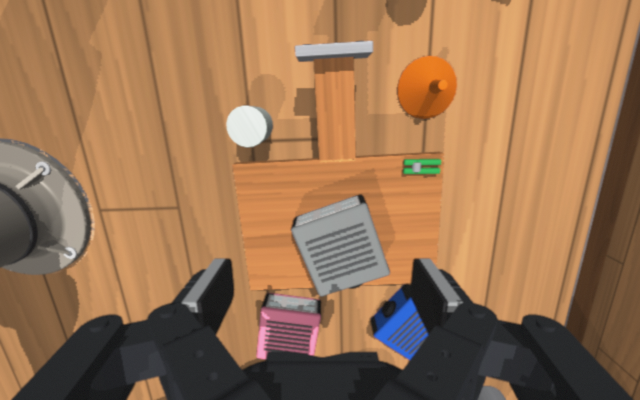

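```bash
python3 - <<'E'
import cv2
im=cv2.imread("pics/w1.png");c=im[30:310,210:470];cv2.imwrite("pics/w1c.png",cv2.resize(c[:140],None,fx=3,fy=3,interpolation=cv2.INTER_CUBIC));cv2.imwrite("pics/w1d.png",cv2.resize(c[120:],None,fx=3,fy=3,interpolation=cv2.INTER_CUBIC))
E
```

```text
(no output)
```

View pics/w1c.png

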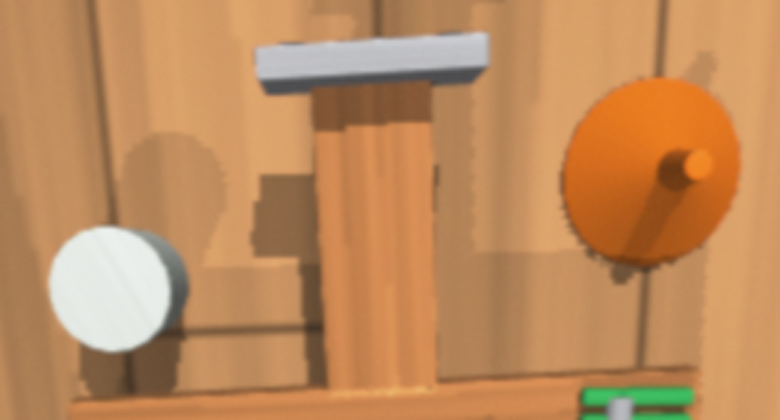

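View pics/w1d.png

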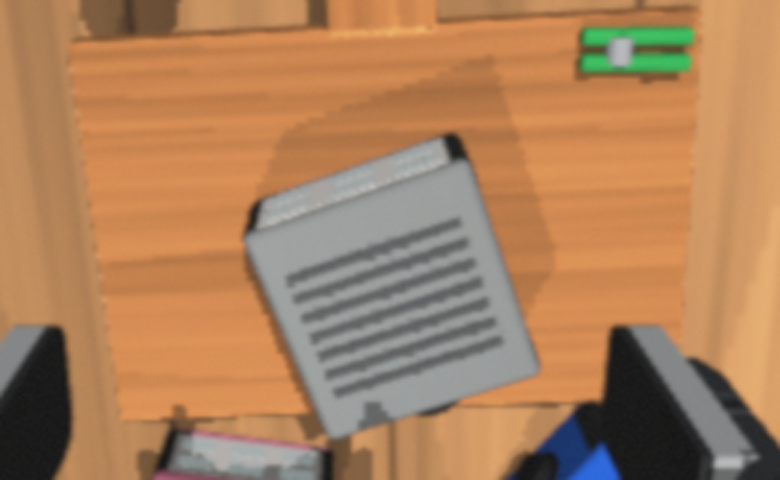

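```bash
python3 - <<'E'
from h import *; from bench import viewer
c=viewer.calibration("wrist")
cr=lambda a,o=0:np.array(a)/3+[210-.33,30+o-.33]
b=np.vstack([cr([(70,42),(697,9),(122,419)],120),cr([(313,86),(432,81),(329,390),(435,386)])])
L=[(.1,.145),(.1,-.145),(-.1,.145),(.225,.025),(.225,-.025),(.1,.025),(.1,-.025)]
t,th,r=fit(c,b,.075,L);print(t,np.degrees(th),r.round(4))
tl,thl,r=fit(c,cr([(246,240),(469,160),(539,370),(334,438)],120),.125,[(.055,.052),(.055,-.052),(-.055,-.052),(-.055,.052)]);print(tl,np.degrees(thl),r.round(4))
R=np.array([[np.cos(th),np.sin(th)],[-np.sin(th),np.cos(th)]])
print('lamp local',R@(tl-t),np.degrees(thl-th))
# pink top
print('pink', R@(px2w(c,[(292,300)],.05)[0,:2]-t))
E
```

```text
[ 0.53890463 -0.01351041] 91.23570343675289 [[ 0.002   0.0001]
 [-0.0036  0.0005]
 [ 0.0011  0.0011]
 [ 0.001   0.0003]
 [-0.     -0.0005]
 [ 0.0007 -0.0005]
 [-0.0012 -0.0011]]
[ 0.53938744 -0.0290303 ] 109.05834551762024 [[ 0.0026 -0.0018]
 [-0.0005 -0.0024]
 [-0.0036  0.0017]
 [ 0.0014  0.0024]]
lamp local [-0.01552669 -0.00014801] 17.822642080867357
pink [-0.13877926  0.08396885]
```

{"op": "drive_tool", "data": {
  "commands": [
    {"linear":[-0.052,0.006,0.02],"dr":[0,0.7,-1.6],"jaw":0.33},
    {"linear":[-0.052,0.006,0.03],"dr":[0,0,-1.6],"jaw":0.33},
    {"linear":[-0.052,0.006,0.04],"dr":[0,0,0],"jaw":0.33},
    {"linear":[-0.05,0.006,0.04],"dr":[0,0,0],"jaw":0.33},
    {"linear":[0,0,0],"dr":[0,0,0],"jaw":0.33}
  ]
}}

```text
clock: 3.15
tcp_pos: [0.5403, -0.1217, 0.211]
orientation: [-2.165, -2.257, 0.011]
contact_force: [0.3, 0.0, 0.4]
grip_width: 0.0571
```

```bash
python3 st.py
```

```text
t 3.15 p [ 0.5403 -0.1217  0.211 ] xang 92.38 z [-0.015  0.004 -1.   ] F [0.3 0.  0.4] w 0.0571 q [-0.45  0.37  0.71  1.89 -0.28  1.    0.43]
```

{"op": "drive_tool", "data": {
  "commands": [
    {"linear":[-0.012,0.0035,0.04],"dr":[-0.9,-0.2,1.1],"jaw":0.33},
    {"linear":[0,0,0.05],"dr":[0,0,0],"jaw":0.33},
    {"linear":[0,0,0.03],"dr":[0,0,0],"jaw":0.33},
    {"linear":[0,0,0.007],"dr":[0,0,0],"jaw":0.33}
  ]
}}

```text
clock: 3.65
tcp_pos: [0.5444, -0.1238, 0.0796]
orientation: [-2.183, -2.253, -0.009]
contact_force: [0.6, 0.4, 0.5]
grip_width: 0.0571
```

```bash
cat > snap.py <<'E'
import sys; from st import *; from bench import viewer
st()
n=sys.argv[1]; tag=sys.argv[2]
c=viewer.calibration(n); np.save(f"pics/{tag}.npy",c,allow_pickle=True)
cv2.imwrite(f"pics/{tag}.png",viewer.grab_frame(n)[:,:,::-1])
if len(sys.argv)>3:
    x0,y0,x1,y1,f=map(int,sys.argv[3].split(',')); im=cv2.imread(f"pics/{tag}.png")[y0:y1,x0:x1]
    cv2.imwrite(f"pics/{tag}c.png",cv2.resize(im,None,fx=f,fy=f,interpolation=cv2.INTER_CUBIC))
E
python3 snap.py wrist w2; python3 snap.py scene s2 250,130,450,300,4
```

```text
t 3.65 p [ 0.5444 -0.1238  0.0796] xang 91.79 z [ 0.     0.007 -1.   ] F [0.6 0.4 0.5] w 0.0571 q [-0.33  0.55  0.59  1.99 -0.46  0.74  0.57]
t 3.7 p [ 0.5447 -0.1237  0.0798] xang 91.81 z [ 0.001  0.007 -1.   ] F [ 0.5  0.7 -0.4] w 0.0575 q [-0.33  0.55  0.59  1.99 -0.46  0.74  0.57]
```

View pics/w2.png

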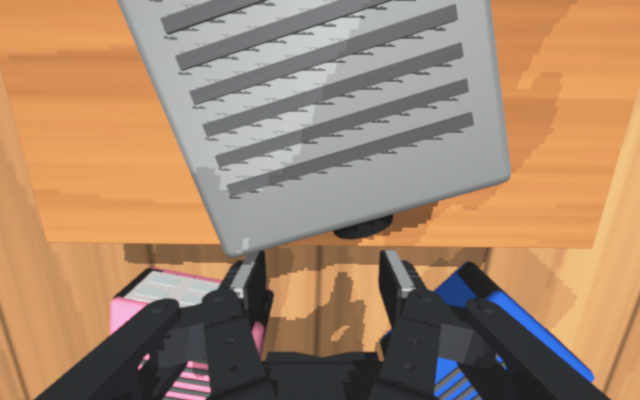

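View pics/s2c.png

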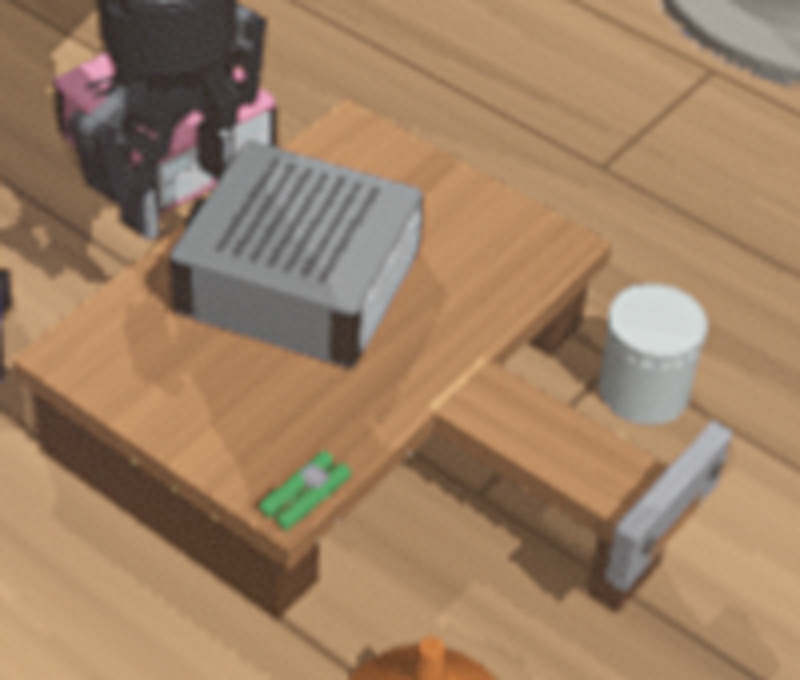

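{"op": "drive_tool", "data": {
  "commands": [
    {"linear":[0,0.006,0],"dr":[0,0,0.4],"jaw":0.2},
    {"linear":[0.008,0,0],"dr":[0,0,0],"jaw":0.2},
    {"linear":[0.008,0,0],"dr":[0,0,0],"jaw":0.2},
    {"linear":[0.008,0,0],"dr":[0,0,0],"jaw":0.2},
    {"linear":[0.008,0,0],"dr":[0,0,0],"jaw":0.2},
    {"linear":[0,0,0],"dr":[0,0,0],"jaw":0.2}
  ]
}}

```text
clock: 4.5
tcp_pos: [0.5536, -0.0895, 0.0854]
orientation: [2.192, 2.248, 0.018]
contact_force: [0.3, -0.4, 1.1]
grip_width: 0.0681
```

```bash
python3 snap.py wrist w3
```

```text
t 4.5 p [ 0.5536 -0.0895  0.0854] xang 91.45 z [ 0.009  0.007 -1.   ] F [ 0.3 -0.4  1.1] w 0.0681 q [-0.4   0.54  0.6   1.99 -0.46  0.74  0.5 ]
```

View pics/w3.png

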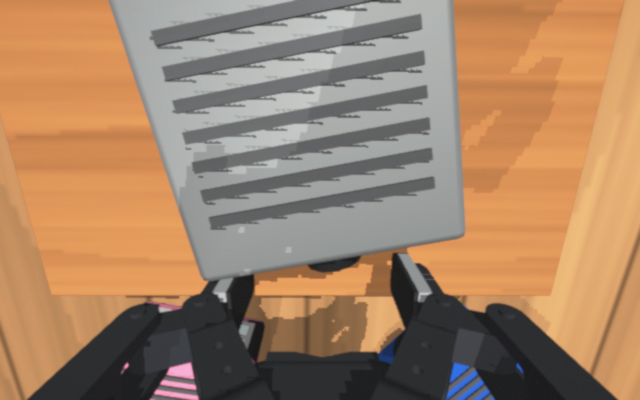

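{"op": "drive_tool", "data": {
  "commands": [
    {"linear":[0.008,-0.002,0.003],"dr":[0.5,-0.4,0],"jaw":0.2},
    {"linear":[0.008,0,0.001],"dr":[0,0,0],"jaw":0.2},
    {"linear":[0.008,0,0],"dr":[0,0,0],"jaw":0.2},
    {"linear":[0.004,0,0],"dr":[0,0,0],"jaw":0.2},
    {"linear":[0,0,0],"dr":[0,0,0],"jaw":0.2}
  ]
}}

```text
clock: 5.18
tcp_pos: [0.5504, -0.0613, 0.0811]
orientation: [2.194, 2.246, -0.003]
contact_force: [-0.3, -1.2, 0.6]
grip_width: 0.0682
```

```bash
python3 snap.py wrist w4
```

```text
t 5.17 p [ 0.5504 -0.0613  0.0811] xang 91.36 z [-0.    -0.003 -1.   ] F [-0.3 -1.2  0.6] w 0.0682 q [-0.46  0.54  0.6   2.   -0.45  0.73  0.44]
```

View pics/w4.png

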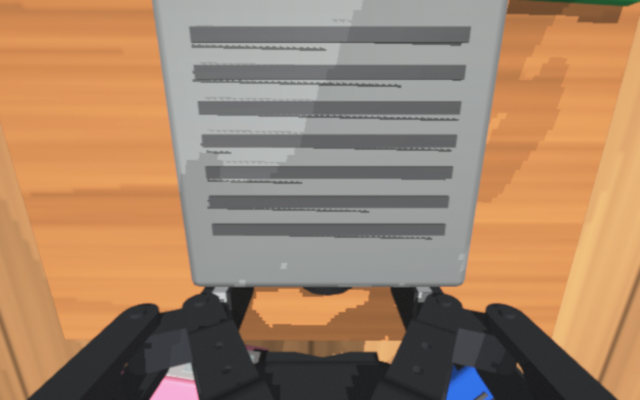

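```bash
python3 snap.py top t4 200,150,360,290,5 ; python3 - <<'E'
import cv2
im=cv2.imread("pics/w4.png");cv2.imwrite("pics/w4c.png",cv2.resize(im[200:350],None,fx=1.25,fy=3))
E
```

```text
t 5.22 p [ 0.5505 -0.0613  0.0811] xang 91.36 z [-0.    -0.002 -1.   ] F [-0.4 -0.5 -0.3] w 0.0682 q [-0.46  0.54  0.6   2.   -0.45  0.73  0.44]
```

View pics/t4c.png

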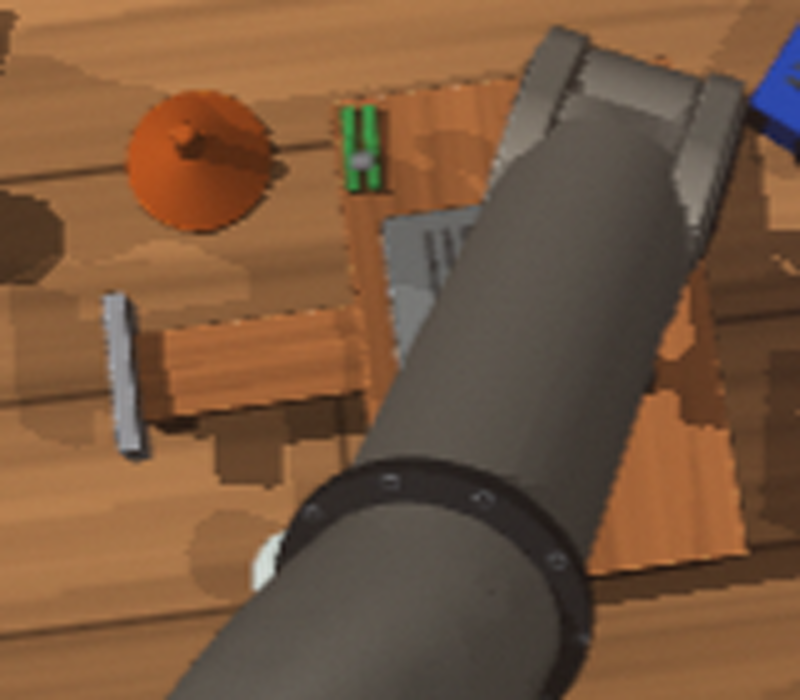

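View pics/w4c.png

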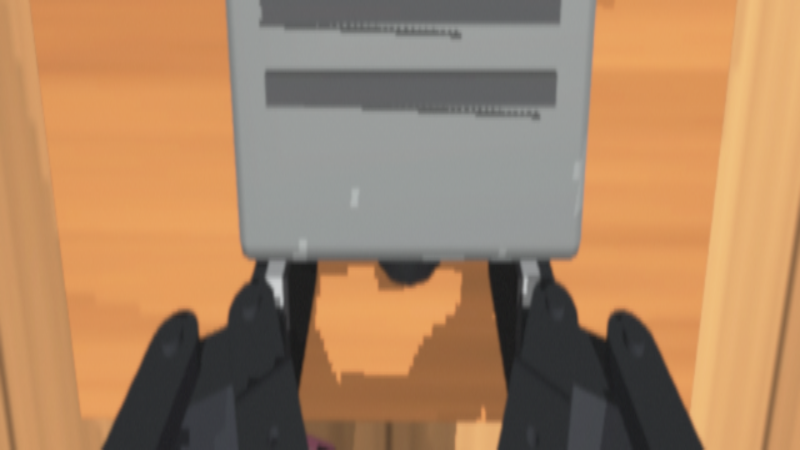

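```bash
python3 - <<'E'
from h import *
c=np.load("pics/w4.npy",allow_pickle=True).item()
p=px2w(c,[(20,200),(592,200),(62.4,333),(557.6,333)],.075); l=px2w(c,[(196,284),(463,284),(181.6,200),(475,200)],.125)
print(p.round(4),l.round(4)); 
c=np.load("pics/t4.npy",allow_pickle=True).item()
q=lambda a:np.array(a)/5+[200-.4,150-.4]
print(px2w(c,q([(384,221),(400,360)]),.125).round(4), px2w(c,q([(334,100),(745,555)]),.075).round(4))
print(px2w(c,q([(122,290),(144,458)]),.1))
E
```

```text
[[ 0.3944 -0.0325  0.075 ]
 [ 0.688  -0.0253  0.075 ]
 [ 0.3974 -0.1147  0.075 ]
 [ 0.6912 -0.1073  0.075 ]] [[ 0.5031 -0.0479  0.125 ]
 [ 0.6025 -0.0455  0.125 ]
 [ 0.5014 -0.0154  0.125 ]
 [ 0.6014 -0.0129  0.125 ]]
[[0.602  0.0598 0.125 ]
 [0.5239 0.059  0.125 ]] [[ 0.6884  0.0837  0.075 ]
 [ 0.4009 -0.1173  0.075 ]]
[[0.58585711 0.2103187  0.1       ]
 [0.49049856 0.20584816 0.1       ]]
```

{"op": "drive_tool", "data": {
  "commands": [
    {"linear":[-0.025,0,0],"dr":[0,0,0],"jaw":0.2},
    {"linear":[0,0,-0.05],"dr":[0,0,0],"jaw":0.2},
    {"linear":[0,0.03,-0.05],"dr":[0,0,0],"jaw":1},
    {"linear":[0.03,0.04,0],"dr":[0,0,0],"jaw":1},
    {"linear":[0.04,0.02,0],"dr":[0,0,0],"jaw":1},
    {"linear":[0.02,0,0.0],"dr":[0,0,0],"jaw":1},
    {"linear":[0,0,0],"dr":[0,0,0],"jaw":1}
  ]
}}

```text
clock: 6.15
tcp_pos: [0.6413, 0.0088, 0.1839]
orientation: [-2.197, -2.244, -0.002]
contact_force: [1.3, -0.2, 0.8]
grip_width: 0.0001
```

```bash
python3 snap.py wrist w5; python3 snap.py scene s5 250,130,450,300,4
```

```text
t 6.15 p [0.6413 0.0088 0.1839] xang 91.21 z [-0.     0.002 -1.   ] F [ 1.3 -0.2  0.8] w 0.0001 q [-0.58  0.54  0.67  1.72 -0.39  1.01  0.25]
t 6.2 p [0.6412 0.0074 0.184 ] xang 91.12 z [ 0.     0.001 -1.   ] F [-0.2 -0.5 -0.1] w -0.0002 q [-0.58  0.54  0.67  1.72 -0.39  1.01  0.25]
```

View pics/w5.png

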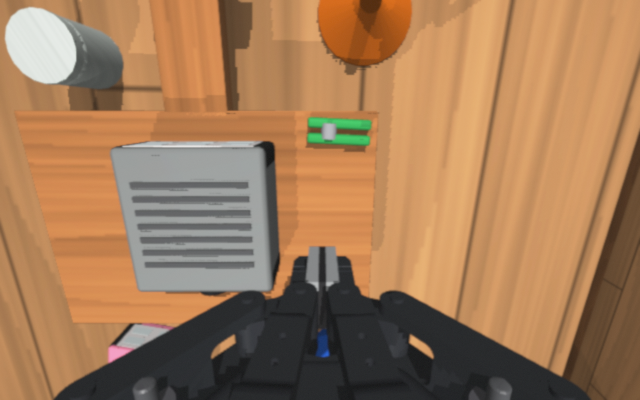

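View pics/s5c.png

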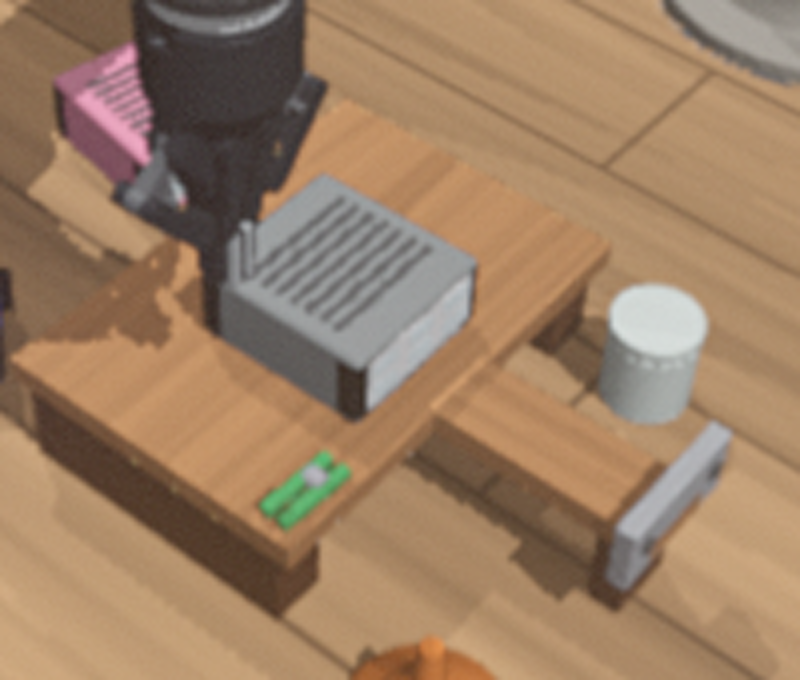

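```bash
cat >> h.py <<'E'
def rel(c,bp,bl,lp):
    t,th,r=fit(c,bp,.075,bl); tl,thl,r2=fit(c,lp,.125,[(.054,.051),(.054,-.051),(-.054,-.051),(-.054,.051)])
    R=np.array([[np.cos(th),np.sin(th)],[-np.sin(th),np.cos(th)]])
    print('bracket',t.round(4),np.degrees(th).round(2),'lamp',tl.round(4),np.degrees(thl).round(2),'local',(R@(tl-t)).round(4),np.degrees(thl-th).round(2));print(r.round(4).tolist(),r2.round(4).tolist())
E
python3 - <<'E'
from h import *
c=np.load("pics/w5.npy",allow_pickle=True).item()
rel(c,[(16,112),(378,112),(75,322),(165,110),(229,110)],[(.1,.145),(.1,-.145),(-.1,.145),(.1,.025),(.1,-.025)],[(113,149),(266,148),(272,291),(137,291)])
E
```

```text
bracket [ 0.5423 -0.0163] 91.21 lamp [0.5526 0.006 ] 90.72 local [ 0.022  -0.0108] -0.48
[[0.0004, -0.0009], [-0.0011, -0.001], [0.0006, 0.0009], [-0.0004, 0.0005], [0.0005, 0.0005]] [[0.001, -0.001], [0.0002, 0.0006], [-0.0, 0.0007], [-0.0012, -0.0003]]
```

{"op": "drive_tool", "data": {
  "commands": [
    {"linear":[-0.001,0,0.05],"dr":[0,0,0],"jaw":1},
    {"linear":[0,0,0.045],"dr":[0,0,0],"jaw":1},
    {"linear":[0,-0.006,0.005],"dr":[0,0,0],"jaw":1},
    {"linear":[0,-0.007,0],"dr":[0,0,0],"jaw":1},
    {"linear":[0,-0.006,0],"dr":[0,0,0],"jaw":1},
    {"linear":[0,0,0],"dr":[0,0,0],"jaw":1}
  ]
}}

```text
clock: 7.0
tcp_pos: [0.6215, -0.0042, 0.0881]
orientation: [2.21, 2.225, 0.007]
contact_force: [-0.2, 0.5, 1.0]
grip_width: -0.0002
```

```bash
python3 snap.py wrist w6
```

```text
t 7.0 p [ 0.6215 -0.0042  0.0881] xang 90.38 z [ 0.008 -0.001 -1.   ] F [-0.2  0.5  1. ] w -0.0002 q [-0.53  0.63  0.6   1.84 -0.47  0.81  0.32]
```

View pics/w6.png

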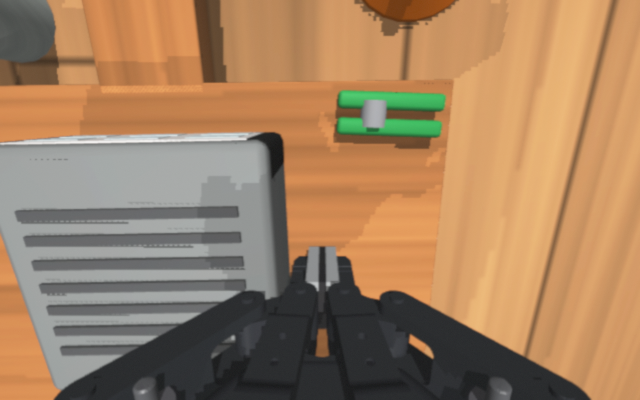

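{"op": "drive_tool", "data": {
  "commands": [
    {"linear":[0.01,0.001,0.005],"dr":[0.4,0,-1],"jaw":1},
    {"linear":[0,-0.004,0],"dr":[0,0,0],"jaw":1},
    {"linear":[0,-0.004,0],"dr":[0,0,0],"jaw":1},
    {"linear":[0,-0.004,0],"dr":[0,0,0],"jaw":1},
    {"linear":[0,0,0],"dr":[0,0,0],"jaw":1}
  ]
}}

```text
clock: 7.68
tcp_pos: [0.614, 0.0072, 0.0852]
orientation: [2.187, 2.247, 0.008]
contact_force: [1.9, 0.1, 1.8]
grip_width: -0.0001
```

```bash
python3 snap.py wrist w7
```

```text
t 7.67 p [0.614  0.0072 0.0852] xang 91.55 z [ 0.008 -0.    -1.   ] F [1.9 0.1 1.8] w -0.0001 q [-0.55  0.62  0.6   1.86 -0.47  0.8   0.32]
```

View pics/w7.png

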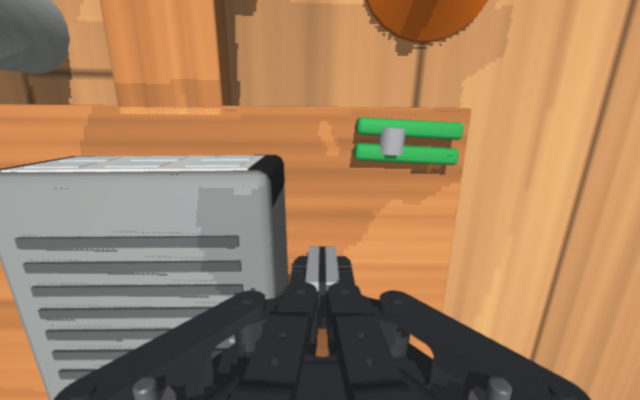

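```bash
python3 - <<'E'
from h import *
for n,a,l,cl in [("w6",(212,83),(263,142),(338,128)),("w7",(222,105),(263,172),(357,153))]:
    c=np.load(f"pics/{n}.npy",allow_pickle=True).item()
    print(px2w(c,[a],.075).round(4),px2w(c,[l],.125).round(4),px2w(c,[cl],.087).round(4))
E
```

```text
[[0.5682 0.0844 0.075 ]] [[0.6004 0.0614 0.125 ]] [[0.6284 0.0645 0.087 ]]
[[0.564  0.0849 0.075 ]] [[0.5918 0.0626 0.125 ]] [[0.6286 0.0652 0.087 ]]
```

{"op": "drive_tool", "data": {
  "commands": [
    {"linear":[0,0.02,0],"dr":[-0.4,0,0],"jaw":1},
    {"linear":[0,0,-0.05],"dr":[0,0,0],"jaw":1},
    {"linear":[-0.02,-0.01,-0.06],"dr":[0,0,0],"jaw":1},
    {"linear":[-0.04,-0.04,-0.02],"dr":[0,0,0],"jaw":0.2},
    {"linear":[-0.04,-0.04,0],"dr":[0,0,0],"jaw":0.2},
    {"linear":[0,0,0],"dr":[0,0,0],"jaw":0.2}
  ]
}}

```text
clock: 8.48
tcp_pos: [0.5373, -0.0976, 0.2146]
orientation: [2.191, 2.251, -0.001]
contact_force: [0.3, 0.3, -0.4]
grip_width: 0.0544
```

```bash
python3 snap.py wrist w8
```

```text
t 8.47 p [ 0.5373 -0.0976  0.2146] xang 91.55 z [-0.    -0.001 -1.   ] F [ 0.3  0.3 -0.4] w 0.0544 q [-0.53  0.35  0.75  1.92 -0.28  0.98  0.38]
```

View pics/w8.png

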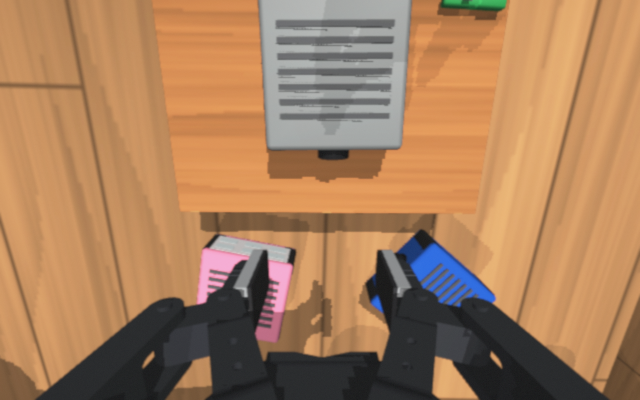

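```bash
python3 - <<'E'
from h import *
c=np.load("pics/w8.npy",allow_pickle=True).item()
p=px2w(c,[(180,212),(476,212),(153,0),(510,0)],.075);l=px2w(c,[(267,148),(402,148),(258,0),(411,0)],.125)
print(p.round(4),l.round(4)); 
print((p[0]+p[1])/2,(p[2]+p[3])/2,(l[0]+l[1])/2,(l[2]+l[3])/2)
E
```

```text
[[ 0.3982 -0.1196  0.075 ]
 [ 0.6889 -0.1114  0.075 ]
 [ 0.396   0.0611  0.075 ]
 [ 0.6846  0.069   0.075 ]] [[ 0.4942 -0.0491  0.125 ]
 [ 0.5966 -0.0463  0.125 ]
 [ 0.4906  0.0482  0.125 ]
 [ 0.5924  0.051   0.125 ]]
[ 0.54357384 -0.11547516  0.075     ] [0.54033571 0.06504871 0.075     ] [ 0.54536051 -0.04768052  0.125     ] [0.54147771 0.04964208 0.125     ]
```

{"op": "drive_tool", "data": {
  "commands": [
    {"linear":[0,0.006,0.05],"dr":[0,0,0],"jaw":0.2},
    {"linear":[0,0,0.05],"dr":[0,0,0],"jaw":0.2},
    {"linear":[0,0,0.033],"dr":[0,0,0],"jaw":0.2},
    {"linear":[0.01,0,0],"dr":[0,0,0],"jaw":0.2},
    {"linear":[0,0,0],"dr":[0,0,0],"jaw":0.2}
  ]
}}

```text
clock: 9.15
tcp_pos: [0.5477, -0.0782, 0.0768]
orientation: [-2.176, -2.261, -0.002]
contact_force: [-0.0, -0.4, 0.7]
grip_width: 0.0683
```

```bash
python3 st.py
```

```text
t 9.15 p [ 0.5477 -0.0782  0.0768] xang 92.19 z [-0.002  0.003 -1.   ] F [-0.  -0.4  0.7] w 0.0683 q [-0.43  0.55  0.61  2.   -0.47  0.73  0.51]
```

{"op": "drive_tool", "data": {
  "commands": [
    {"linear":[0,-0.004,-0.005],"dr":[0,0,0.8],"jaw":0.2},
    {"linear":[0.01,0,0],"dr":[0,0,0],"jaw":0.2},
    {"linear":[0.01,0,0],"dr":[0,0,0],"jaw":0.2},
    {"linear":[0.01,0,0],"dr":[0,0,0],"jaw":0.2},
    {"linear":[0.01,0,0],"dr":[0,0,0],"jaw":0.2},
    {"linear":[0.01,0,0],"dr":[0,0,0],"jaw":0.2},
    {"linear":[0,0,0],"dr":[0,0,0],"jaw":0.2}
  ]
}}

```text
clock: 10.02
tcp_pos: [0.5444, -0.0243, 0.0859]
orientation: [2.193, 2.248, 0.008]
contact_force: [-0.7, 0.3, 1.0]
grip_width: 0.0686
```

```bash
python3 snap.py wrist w9
```

```text
t 10.03 p [ 0.5444 -0.0243  0.0859] xang 91.42 z [ 0.004  0.003 -1.   ] F [-0.7  0.3  1. ] w 0.0686 q [-0.55  0.53  0.63  2.02 -0.47  0.73  0.39]
```

View pics/w9.png

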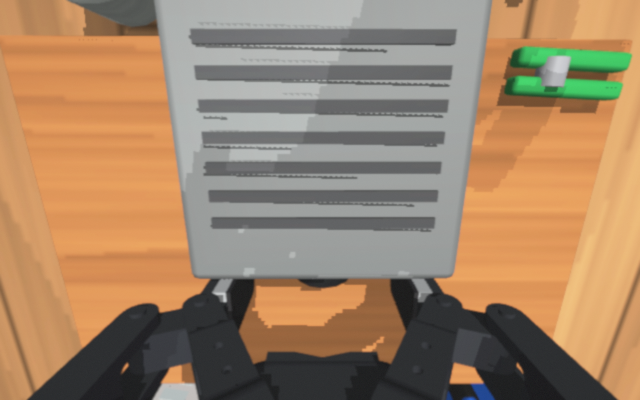

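```bash
python3 - <<'E'
import cv2
im=cv2.imread("pics/w9.png");cv2.imwrite("pics/w9c.png",cv2.resize(im[20:360],None,fx=1.25,fy=1.7))
E
```

```text
(no output)
```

View pics/w9c.png

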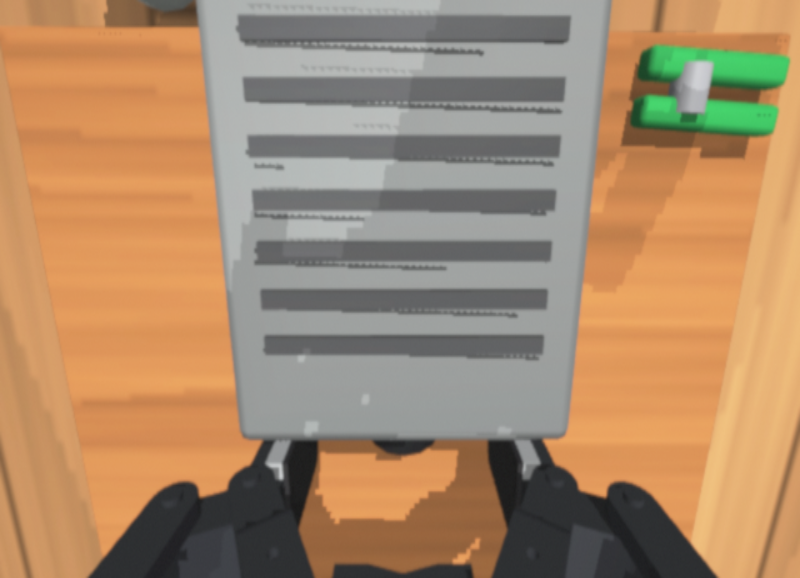

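```bash
cat >> h.py <<'E'
def mid(tag,pl,lp,f=(1.25,1.7),o=(0,20)):
    c=np.load(f"pics/{tag}.npy",allow_pickle=True).item()
    g=lambda a:np.array(a)/f+o
    P=px2w(c,g(pl),.075);L=px2w(c,g(lp),.125)
    p0=(P[0]+P[1])/2;p1=(P[2]+P[3])/2
    for a,b in ((0,1),(2,3)):
        m=(L[a]+L[b])/2; xl=p0[0]+(p1[0]-p0[0])*(m[1]-p0[1])/(p1[1]-p0[1])
        print('lamp mid',m[:2].round(4),'line x',xl.round(4),'offset(world x)',(m[0]-xl).round(4))
    print('widths',P[1][0]-P[0][0],L[1][0]-L[0][0],'line ang',np.degrees(np.arctan2(*(p1-p0)[[1,0]])))
E
python3 - <<'E'
from h import *
mid('w9',[(87,480),(705,480),(22,150),(772,150)],[(242,436),(567,436),(214,150),(594,150)])
E
```

```text
lamp mid [ 0.5445 -0.0096] line x 0.5418 offset(world x) 0.0027
lamp mid [0.5427 0.0524] line x 0.5408 offset(world x) 0.0019
widths 0.29160170351892967 0.10069443290883695 line ang 90.96747854724471
```

{"op": "drive_tool", "data": {
  "commands": [
    {"linear":[0.01,-0.001,0.003],"dr":[0.2,-0.2,0],"jaw":0.2},
    {"linear":[0.011,-0.001,0],"dr":[0,0,0],"jaw":0.2},
    {"linear":[0.011,-0.001,0],"dr":[0,0,0],"jaw":0.2},
    {"linear":[0.011,-0.001,0],"dr":[0,0,0],"jaw":0.2},
    {"linear":[0.011,0,0],"dr":[0,0,0],"jaw":0.2},
    {"linear":[0,0,0],"dr":[0,0,0],"jaw":0.2}
  ]
}}

```text
clock: 10.82
tcp_pos: [0.5392, 0.0319, 0.0829]
orientation: [2.194, 2.245, -0.0]
contact_force: [0.0, 0.2, -0.6]
grip_width: 0.0681
```

```bash
python3 snap.py wrist w10;python3 snap.py scene s10 250,130,450,300,4;  python3 - <<'E'
import cv2
im=cv2.imread("pics/w10.png");cv2.imwrite("pics/w10c.png",cv2.resize(im[20:360],None,fx=1.25,fy=1.7))
E
```

```text
t 10.82 p [0.5392 0.0319 0.0829] xang 91.32 z [ 0.002 -0.002 -1.   ] F [ 0.   0.2 -0.6] w 0.0681 q [-0.66  0.53  0.63  2.03 -0.47  0.72  0.29]
t 10.88 p [0.5391 0.0315 0.0829] xang 91.29 z [ 0.001 -0.002 -1.   ] F [ 0.3 -0.9 -0.3] w 0.0681 q [-0.66  0.53  0.63  2.03 -0.47  0.72  0.29]
```

View pics/w10c.png

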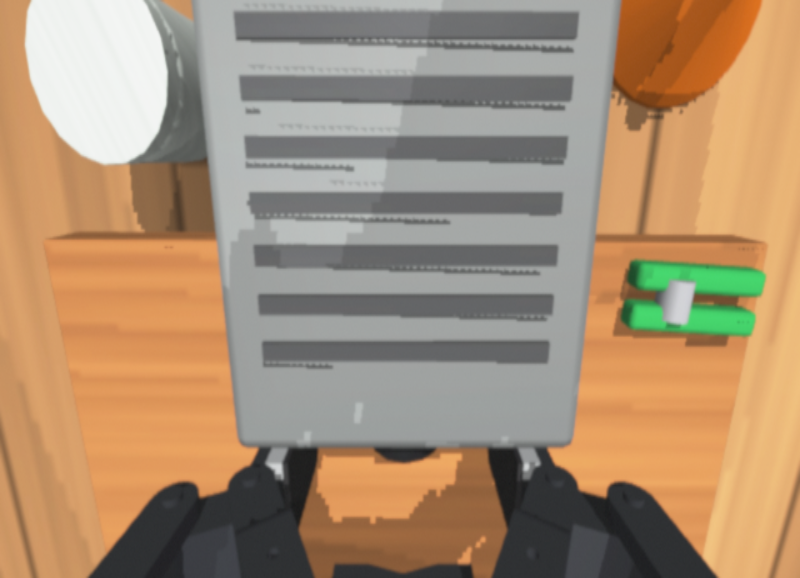

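View pics/s10c.png

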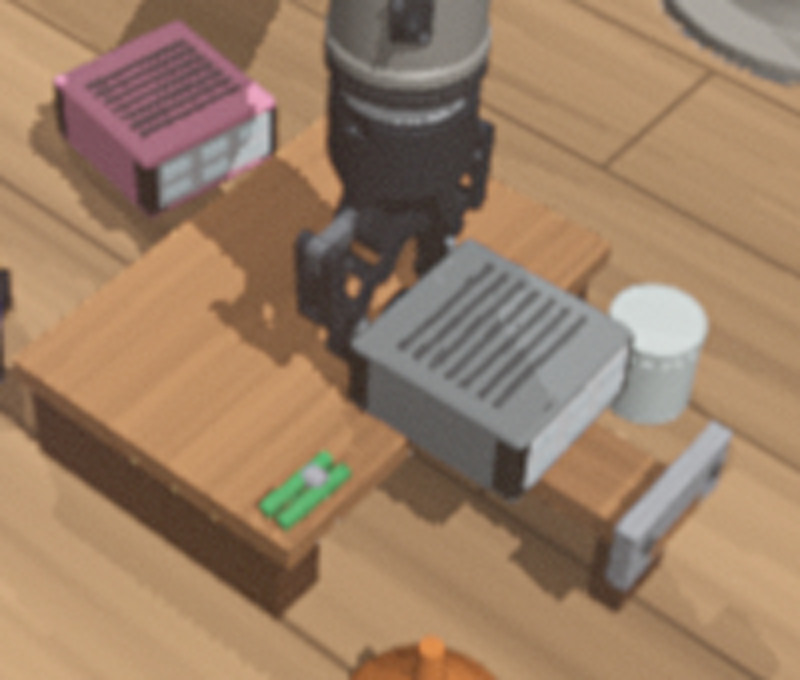

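```bash
python3 - <<'E'
from h import *
mid('w10',[(97,480),(717,480),(46,243),(766,243)],[(240,443),(573,443),(208,150),(603,150)])
E
```

```text
lamp mid [0.5399 0.0468] line x 0.5406 offset(world x) -0.0007
lamp mid [0.538  0.1088] line x 0.5386 offset(world x) -0.0006
widths 0.28727610111876245 0.10064205095691614 line ang 91.84055375212786
```

{"op": "drive_tool", "data": {
  "commands": [
    {"linear":[0.01,0.0003,0],"dr":[0,0,0],"jaw":0.2},
    {"linear":[0.01,0,0],"dr":[0,0,0],"jaw":0.2},
    {"linear":[0.01,0,0],"dr":[0,0,0],"jaw":0.2},
    {"linear":[0.01,0,0],"dr":[0,0,0],"jaw":0.2},
    {"linear":[0,0,0],"dr":[0,0,0],"jaw":0.2}
  ]
}}

```text
clock: 11.55
tcp_pos: [0.5386, 0.0727, 0.0829]
orientation: [2.197, 2.242, -0.001]
contact_force: [0.7, 0.7, -0.2]
grip_width: 0.0685
```

```bash
python3 snap.py wrist w11;python3 snap.py scene s11 250,130,450,300,4;  python3 - <<'E'
import cv2
im=cv2.imread("pics/w11.png");cv2.imwrite("pics/w11c.png",cv2.resize(im[20:360],None,fx=1.25,fy=1.7))
E
```

```text
t 11.55 p [0.5386 0.0727 0.0829] xang 91.18 z [ 0.002 -0.003 -1.   ] F [ 0.7  0.7 -0.2] w 0.0685 q [-0.74  0.53  0.63  2.03 -0.47  0.73  0.21]
t 11.6 p [0.5385 0.0723 0.0829] xang 91.15 z [ 0.001 -0.003 -1.   ] F [-0.4 -0.4 -0.1] w 0.0684 q [-0.74  0.53  0.63  2.03 -0.47  0.73  0.21]
```

View pics/w11c.png

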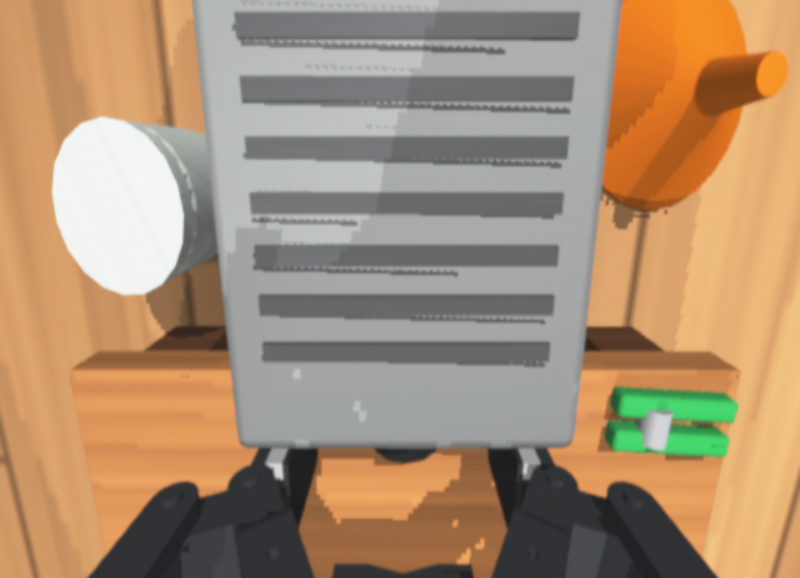

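View pics/s11c.png

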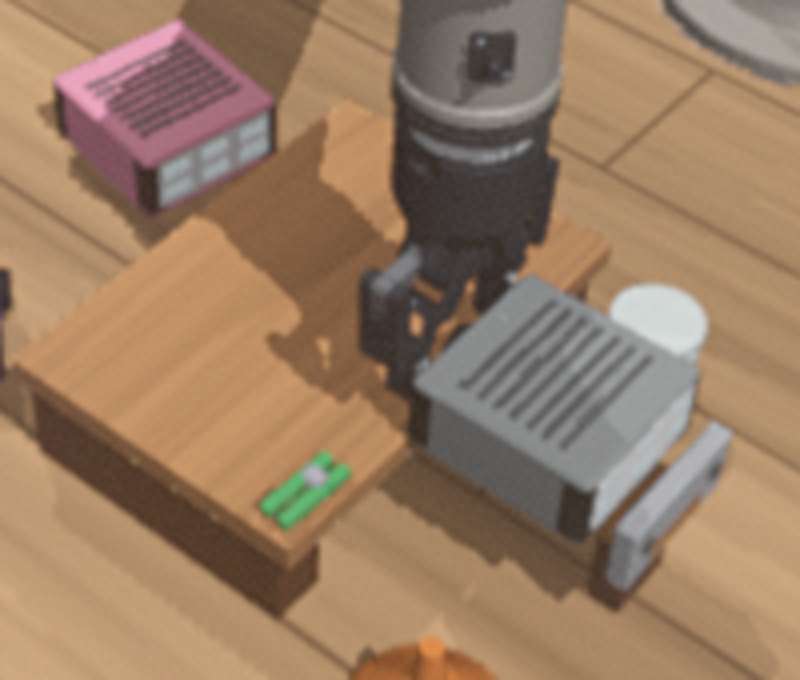

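```bash
python3 - <<'E'
from h import *
mid('w11',[(98,520),(712,520),(71,370),(738,370)],[(240,443),(573,443),(208,150),(603,150)])
E
```

```text
lamp mid [0.5394 0.0876] line x 0.5391 offset(world x) 0.0002
lamp mid [0.5376 0.1496] line x 0.5375 offset(world x) 0.0001
widths 0.29233334787703213 0.10060039097483153 line ang 91.54646366655918
```

{"op": "drive_tool", "data": {
  "commands": [
    {"linear":[0.005,0,0],"dr":[0,0,0],"jaw":0.2},
    {"linear":[0.005,0,0],"dr":[0,0,0],"jaw":0.2},
    {"linear":[0.003,0,0],"dr":[0,0,0],"jaw":0.2}
  ]
}}

```text
clock: 12.02
tcp_pos: [0.5382, 0.0838, 0.0829]
orientation: [2.199, 2.238, -0.003]
contact_force: [-0.2, -2.4, 0.8]
grip_width: 0.0682
```

{"op": "drive_tool", "data": {
  "commands": [
    {"linear":[0.003,0,0],"dr":[0,0,0],"jaw":0.2},
    {"linear":[0.003,0,0],"dr":[0,0,0],"jaw":0.2}
  ]
}}

```text
clock: 12.28
tcp_pos: [0.5382, 0.0871, 0.083]
orientation: [2.198, 2.235, -0.006]
contact_force: [0.7, -14.9, 1.5]
grip_width: 0.0681
```

{"op": "drive_tool", "data": {
  "commands": [
    {"linear":[0.003,0,0],"dr":[0,0,0],"jaw":0.2},
    {"linear":[0.002,0,0],"dr":[0,0,0],"jaw":0.2}
  ]
}}

```text
clock: 12.52
tcp_pos: [0.5382, 0.0866, 0.083]
orientation: [2.198, 2.228, -0.013]
contact_force: [0.6, -6.6, 2.2]
grip_width: 0.0684
```

{"op": "drive_tool", "data": {
  "commands": [
    {"linear":[-0.015,0,0],"dr":[0,0,0],"jaw":0.2},
    {"linear":[-0.02,0,-0.02],"dr":[0,0,0],"jaw":0.2},
    {"linear":[0,0,-0.05],"dr":[0,0,0],"jaw":0.8},
    {"linear":[0,0,-0.06],"dr":[0,0,0],"jaw":1},
    {"linear":[0,0,-0.03],"dr":[0,0,0],"jaw":1},
    {"linear":[0,0,0],"dr":[0,0,0],"jaw":1}
  ]
}}

```text
clock: 13.28
tcp_pos: [0.5384, 0.0476, 0.2531]
orientation: [2.205, 2.224, -0.007]
contact_force: [0.2, 0.1, 0.5]
grip_width: -0.0002
```

```bash
python3 snap.py wrist w12 160,0,480,230,2;python3 snap.py scene s12 250,130,450,300,4
```

```text
t 13.28 p [0.5384 0.0476 0.2531] xang 90.5 z [ 0.004 -0.01  -1.   ] F [0.2 0.1 0.5] w -0.0002 q [-0.88  0.29  0.83  1.9  -0.24  1.05  0.05]
t 13.32 p [0.5378 0.0475 0.2519] xang 90.48 z [ 0.002 -0.011 -1.   ] F [ 0.3 -0.3  0.2] w -0.0 q [-0.88  0.3   0.83  1.9  -0.24  1.05  0.05]
```

View pics/w12c.png

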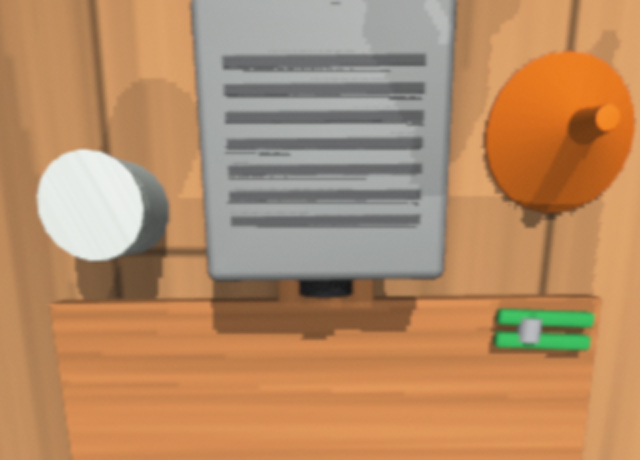

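View pics/s12c.png

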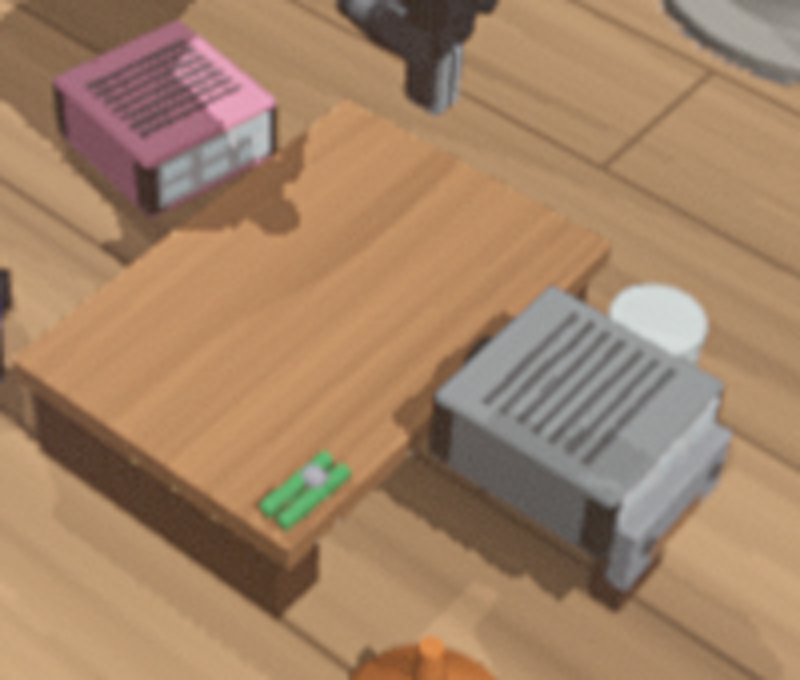

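```bash
python3 - <<'E'
from h import *
mid('w12',[(72,455),(583,455),(53,301),(599,297)],[(210,274),(442,274),(194,0),(455,0)],(2,2),(160,0))
c=np.load("pics/w12.npy",allow_pickle=True).item(); g=lambda a:np.array(a)/2+[160,0]
print(px2w(c,g([(279,298),(373,298)]),.075), px2w(c,g([(299,283),(353,283)]),.104),px2w(c,g([(326,296)]),.102))
E
```

```text
lamp mid [0.5392 0.1014] line x 0.5394 offset(world x) -0.0002
lamp mid [0.5376 0.2048] line x 0.5372 offset(world x) 0.0004
widths 0.29015634213901653 0.10133014561980286 line ang 91.24933160772107
[[0.51511898 0.08453176 0.075     ]
 [0.56433193 0.08496958 0.075     ]] [[0.52665094 0.09526801 0.104     ]
 [0.55217633 0.09549709 0.104     ]] [[0.5394913  0.08905707 0.102     ]]
```

{"op": "drive_tool", "data": {
  "commands": [
    {"linear":[0,0.001,0.05],"dr":[-0.1,0.6,-0.8],"jaw":1},
    {"linear":[0,0,0.05],"dr":[0,0,0],"jaw":1},
    {"linear":[0,0,0.045],"dr":[0,0,0],"jaw":1},
    {"linear":[0,0,0.015],"dr":[0,0,0],"jaw":1},
    {"linear":[0,0,0],"dr":[0,0,0],"jaw":1}
  ]
}}

```text
clock: 14.0
tcp_pos: [0.5351, 0.0457, 0.0831]
orientation: [-2.195, -2.244, 0.008]
contact_force: [-0.1, 0.8, 1.4]
grip_width: 0.0001
```

```bash
python3 snap.py wrist w13
```

```text
t 14.0 p [0.5351 0.0457 0.0831] xang 91.27 z [-0.005 -0.002 -1.   ] F [-0.1  0.8  1.4] w 0.0001 q [-0.7   0.53  0.65  2.04 -0.48  0.73  0.27]
```

View pics/w13.png

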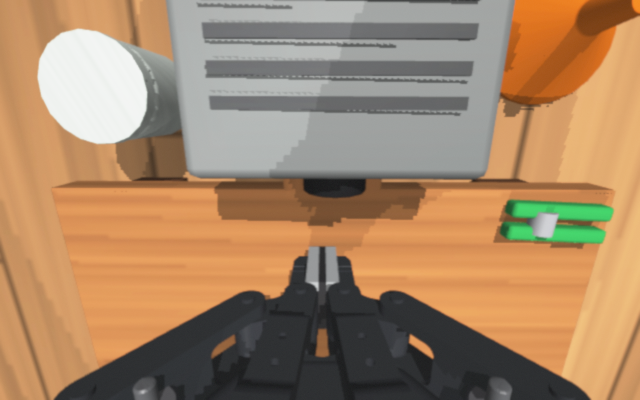

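{"op": "drive_tool", "data": {
  "commands": [
    {"linear":[0.01,0.004,-0.006],"dr":[-0.3,0,0],"jaw":1},
    {"linear":[0.008,0,0],"dr":[0,0,0],"jaw":1},
    {"linear":[0,0,0],"dr":[0,0,0],"jaw":1}
  ]
}}

```text
clock: 14.42
tcp_pos: [0.5421, 0.0664, 0.0938]
orientation: [2.192, 2.244, 0.01]
contact_force: [-0.1, -0.6, -0.4]
grip_width: -0.0002
```

```bash
python3 snap.py wrist w14 220,100,440,320,3
```

```text
t 14.43 p [0.5421 0.0664 0.0938] xang 91.33 z [ 0.008  0.001 -1.   ] F [-0.1 -0.6 -0.4] w -0.0002 q [-0.75  0.52  0.67  2.02 -0.47  0.74  0.23]
```

View pics/w14c.png

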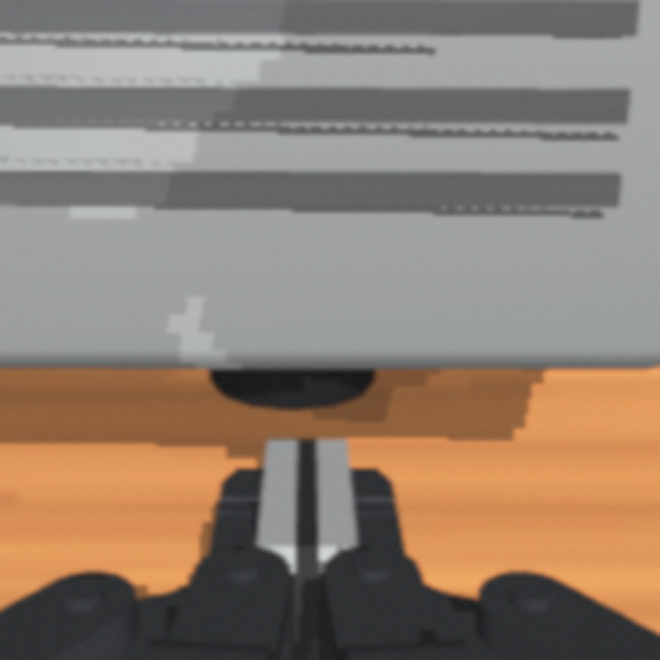

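{"op": "drive_tool", "data": {
  "commands": [
    {"linear":[0.006,-0.002,0.003],"dr":[0.3,0,0],"jaw":1},
    {"linear":[0.003,0,0],"dr":[0,0,0],"jaw":1},
    {"linear":[0,0,0],"dr":[0,0,0],"jaw":1}
  ]
}}

```text
clock: 14.85
tcp_pos: [0.5398, 0.0755, 0.0908]
orientation: [2.195, 2.246, 0.004]
contact_force: [-0.5, 0.0, -0.4]
grip_width: 0.0001
```

{"op": "drive_tool", "data": {
  "commands": [
    {"linear":[0.003,0,0],"dr":[0,0,0],"jaw":1},
    {"linear":[0.003,0,0],"dr":[0,0,0],"jaw":1}
  ]
}}

```text
clock: 15.1
tcp_pos: [0.5396, 0.0803, 0.0907]
orientation: [2.196, 2.243, 0.003]
contact_force: [0.7, -3.9, 0.5]
grip_width: 0.0
```

{"op": "drive_tool", "data": {
  "commands": [
    {"linear":[0.003,0,0],"dr":[0,0,0],"jaw":1},
    {"linear":[0.003,0,0],"dr":[0,0,0],"jaw":1}
  ]
}}

```text
clock: 15.35
tcp_pos: [0.5396, 0.0832, 0.0908]
orientation: [2.197, 2.238, -0.001]
contact_force: [-0.4, -8.5, 0.1]
grip_width: -0.0001
```

{"op": "drive_tool", "data": {
  "commands": [
    {"linear":[0.003,0,0],"dr":[0,0,0],"jaw":1},
    {"linear":[0.003,0,0],"dr":[0,0,0],"jaw":1}
  ]
}}

```text
clock: 15.6
tcp_pos: [0.5396, 0.0843, 0.0909]
orientation: [2.199, 2.231, -0.006]
contact_force: [0.2, -9.4, 0.5]
grip_width: 0.0003
```

{"op": "drive_tool", "data": {
  "commands": [
    {"linear":[0.005,0,0],"dr":[0,0.4,-0.3],"jaw":1},
    {"linear":[0.005,0,0],"dr":[0,0,0],"jaw":1}
  ]
}}

```text
clock: 15.85
tcp_pos: [0.5396, 0.0843, 0.0909]
orientation: [2.199, 2.225, -0.009]
contact_force: [0.5, -14.0, 0.7]
grip_width: 0.0001
```

```bash
python3 snap.py wrist w15 220,100,440,320,3
```

```text
t 15.85 p [0.5396 0.0843 0.0909] xang 90.68 z [ 0.005 -0.014 -1.   ] F [  0.5 -14.    0.7] w 0.0001 q [-0.79  0.53  0.68  2.02 -0.47  0.74  0.18]
```

View pics/w15c.png

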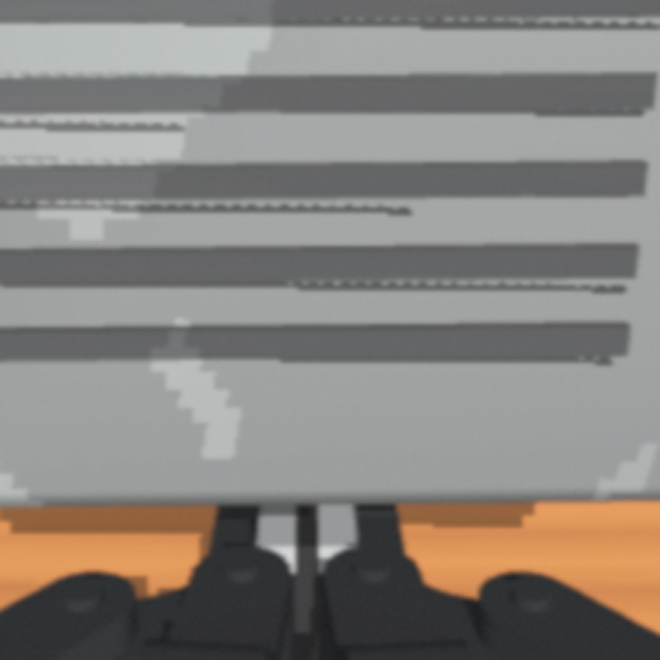

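{"op": "drive_tool", "data": {
  "commands": [
    {"linear":[0.006,0,0],"dr":[0,0.4,0],"jaw":1},
    {"linear":[-0.008,0,0],"dr":[0,0,0],"jaw":1},
    {"linear":[-0.015,0,0],"dr":[0,0,0],"jaw":1},
    {"linear":[-0.02,0,-0.01],"dr":[0,0,0],"jaw":1},
    {"linear":[0,0,-0.05],"dr":[0,0,0],"jaw":1},
    {"linear":[0,0,-0.06],"dr":[0,0,0],"jaw":1},
    {"linear":[0,0,-0.04],"dr":[0,0,0],"jaw":1},
    {"linear":[0,0,0],"dr":[0,0,0],"jaw":1}
  ]
}}

```text
clock: 16.9
tcp_pos: [0.539, 0.0372, 0.2587]
orientation: [2.209, 2.216, -0.006]
contact_force: [0.8, -0.2, 0.7]
grip_width: 0.0002
```

```bash
python3 snap.py wrist w16 160,0,480,230,2;python3 snap.py scene s16 250,130,450,300,4
```

```text
t 16.9 p [0.539  0.0372 0.2587] xang 90.17 z [ 0.006 -0.012 -1.   ] F [ 0.8 -0.2  0.7] w 0.0002 q [-0.89  0.29  0.86  1.89 -0.24  1.06  0.07]
t 16.95 p [0.538  0.0372 0.2572] xang 90.16 z [ 0.003 -0.012 -1.   ] F [-0.3  0.1  0.5] w 0.0005 q [-0.89  0.29  0.86  1.89 -0.24  1.06  0.07]
```

View pics/w16c.png

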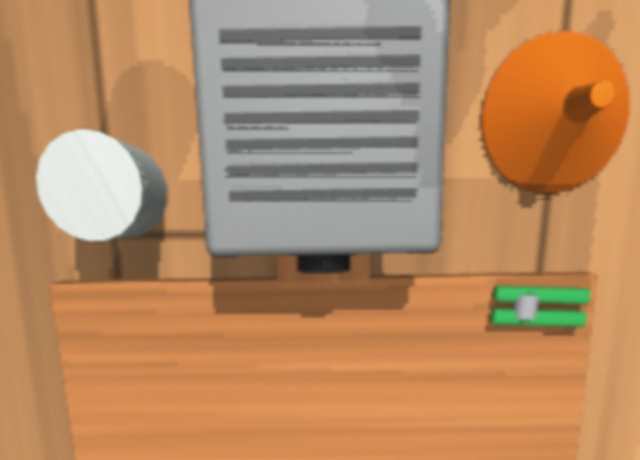

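View pics/s16c.png

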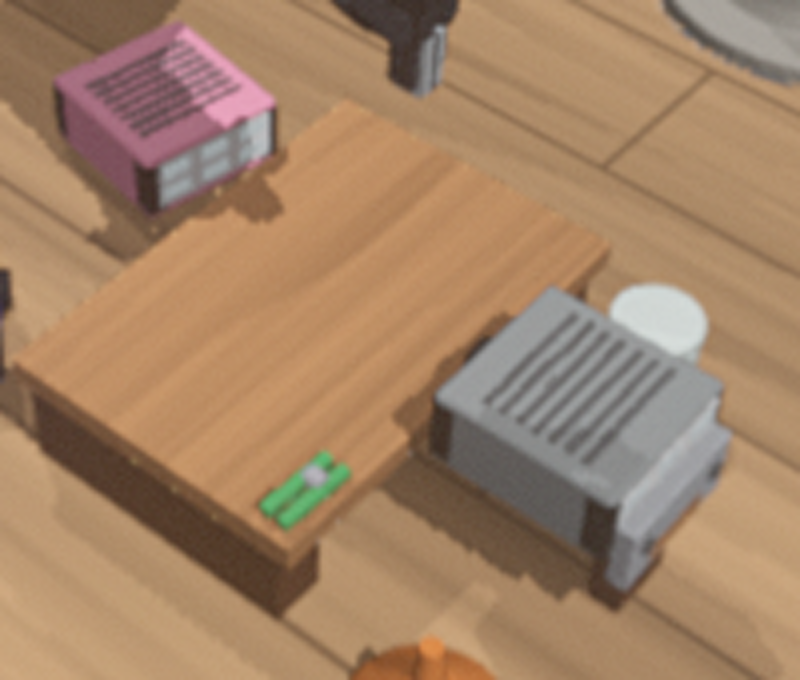

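{"op": "drive_tool", "data": {
  "commands": [
    {"linear":[0.03,0,-0.05],"dr":[0,0.7,0],"jaw":1},
    {"linear":[0.05,0,-0.03],"dr":[0,0,-1],"jaw":1},
    {"linear":[0.05,0,-0.01],"dr":[0,0,0],"jaw":1},
    {"linear":[0,0,0],"dr":[0,0,0],"jaw":1}
  ]
}}

```text
clock: 17.5
tcp_pos: [0.5326, 0.1705, 0.3416]
orientation: [-2.197, -2.24, 0.015]
contact_force: [-0.1, -1.0, -1.4]
grip_width: -0.0002
```

```bash
python3 snap.py wrist w17 220,60,440,260,3
```

```text
t 17.5 p [0.5326 0.1705 0.3416] xang 91.1 z [-0.01  -0.004 -1.   ] F [-0.1 -1.  -1.4] w -0.0002 q [-1.1   0.25  0.84  1.73 -0.2   1.26 -0.2 ]
```

View pics/w17c.png

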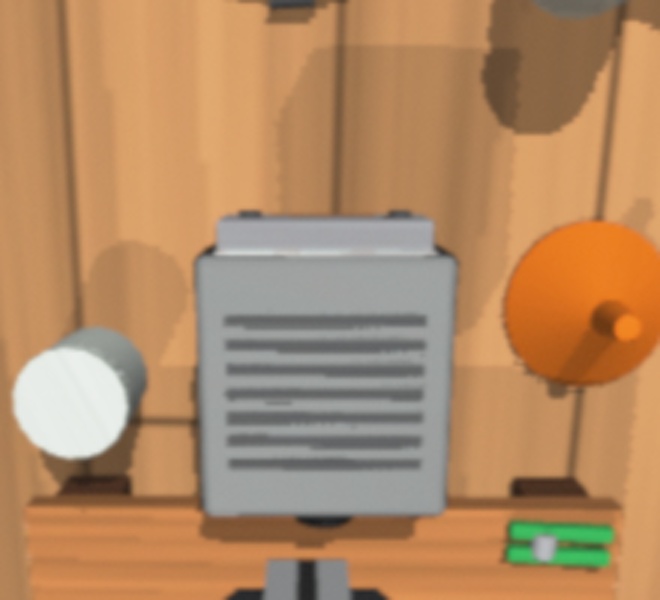

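```bash
python3 - <<'E'
from h import *
from bench import job
c=np.load("pics/w17.npy",allow_pickle=True).item(); g=lambda a:np.array(a)/3+[220,60]
print('stop far top edge',px2w(c,g([(219,218),(433,218)]),.1).round(4),'lamp front top',px2w(c,g([(197,255),(456,255)]),.125).round(4))
print(job.hand_in())
E
```

```text
stop far top edge [[0.4933 0.2204 0.1   ]
 [0.5814 0.2222 0.1   ]] lamp front top [[0.4871 0.2079 0.125 ]
 [0.588  0.21   0.125 ]]
the job is handed in; nothing more can be done
None
```

The grey lamp is against the steel stop on the bracket arm, the switch has been pressed fully in and let out, and the job is handed in. It took about 17.5 s of the 64 s allowed.

- **Sliding the lamp:** I squared it with a two-finger push on its back. I then nudged its side about 10 mm to bring it onto the arm's line, and pushed it out along the arm until it met the stop at about 15 N.
- **Pressing the switch:** The closed fingers pressed the button about 6 mm. At the end the force rose from 9 to 14 N with no further movement, so I took it as fully in. After I backed off, the button stood out again in the wrist picture.
- **Last checks:**
  - Just before the press, the lamp's centre measured within about 0.5 mm of the arm's line.
  - In the last picture its front edge was parallel to the stop to within the measuring error.
  - Its front lay at y ≈ 0.209, and the stop's near face works out to about 0.2095, so they touch.
  - The scene view looked unchanged by the press, with the lamp level.
  - The canister, funnel, clip and pink lamp looked unmoved in the last pictures. I did not look closely at the spanner, blue lamp, pot or jar again, but the arm never went near them.
- **Disagreements:** The bracket's position and angle differed by up to about 5 mm and 1.5° between camera views. I relied on positions measured within one wrist picture instead. No check failed.

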